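Count out two bearing balls on the tilting board

TASK

Count out two of the three steel balls on the blue tilting board: lift its black knob so that the balls run down and one drops into each of the two pockets, then lower the knob again so that the board slopes the other way and the spare ball runs back into the yellow channel, and let go. Do not touch the balls themselves.

Things in the scene. Friction and masses are not known exactly. Their poses are not given: they have to be found in the camera images.
- blue_knob (a point): Centre of the 28 mm black ball knob on a 40 mm stem at one end of the BLUE seesaw tray (not the orange one). Axes of the tray: x from knob to pockets, y across, z up from the deck. Level axle at x 150, z -45 mm from here, 60 mm above table. Starts knob down at its stop, 0.22 rad; other stop 0.22 rad knob up. Stiff: 2-3 N at the knob; stays where left. Pinch along y; it pivots in the fingers
- blue_ball1: Steel ball, 20 mm, 33 g, origin at its centre. In the knob's axes the tray's inside is x 60 to 240, y -23.5 to 23.5 mm, deck z -35, rims z -19, nearest wall 56 mm from the knob's centre. A divider 8 mm high along y = 0 makes two lanes. The channel is the yellow part, x 60 to 105 mm, at the knob end: there two balls start in the +y lane and one in the other
- blue_ball2: Steel ball like the first, origin at its centre. In the knob's axes the two black-floored pockets, one at the far end of each lane, are x 218 to 240 mm, centred at y +12.5 and -12.5, each 22 mm wide and 8 mm deep. Each holds one ball; its centre is then at about x 229, z -33 mm (on the deck: z -25)
- blue_ball3: Steel ball like the first, origin at its centre. The balls roll freely along their lanes, about 1 s from end to end at full tilt, and stay in a pocket at any tilt; one that finds the pocket full waits behind it on the deck and rolls back when the tray is tipped back

How it is judged (in metres and radians):
On the way:
1. the blue board is tipped towards its pockets and a steel ball lies in each of the two pockets ((((x of blue_ball1 in the frame of blue_knob between 0.215 and 0.243 m and z of blue_ball1 in the frame of blue_knob between -0.04 and -0.029 m and y of blue_ball1 in the frame of blue_knob between -0.025 and 0.025 m) and (x of blue_ball2 in the frame of blue_knob between 0.215 and 0.243 m and z of blue_ball2 in the frame of blue_knob between -0.04 and -0.029 m and y of blue_ball2 in the frame of blue_knob between -0.025 and 0.025 m)) or ((x of blue_ball1 in the frame of blue_knob between 0.215 and 0.243 m and z of blue_ball1 in the frame of blue_knob between -0.04 and -0.029 m and y of blue_ball1 in the frame of blue_knob between -0.025 and 0.025 m) and (x of blue_ball3 in the frame of blue_knob between 0.215 and 0.243 m and z of blue_ball3 in the frame of blue_knob between -0.04 and -0.029 m and y of blue_ball3 in the frame of blue_knob between -0.025 and 0.025 m)) or ((x of blue_ball2 in the frame of blue_knob between 0.215 and 0.243 m and z of blue_ball2 in the frame of blue_knob between -0.04 and -0.029 m and y of blue_ball2 in the frame of blue_knob between -0.025 and 0.025 m) and (x of blue_ball3 in the frame of blue_knob between 0.215 and 0.243 m and z of blue_ball3 in the frame of blue_knob between -0.04 and -0.029 m and y of blue_ball3 in the frame of blue_knob between -0.025 and 0.025 m))) and angle between blue_knob's own x axis and vertical above 1.6 rad), for 0.2 s.
At the end, for the whole second after the job is handed in: one steel ball lies in each of the two pockets of the blue board, the third lies on the yellow channel floor, the board slopes down towards the channel (by 6 degrees or more), and the balls are at rest ((((x of blue_ball1 in the frame of blue_knob between 0.215 and 0.243 m and z of blue_ball1 in the frame of blue_knob between -0.04 and -0.029 m and y of blue_ball1 in the frame of blue_knob between -0.025 and 0.025 m) and (x of blue_ball2 in the frame of blue_knob between 0.215 and 0.243 m and z of blue_ball2 in the frame of blue_knob between -0.04 and -0.029 m and y of blue_ball2 in the frame of blue_knob between -0.025 and 0.025 m) and (x of blue_ball3 in the frame of blue_knob between 0.055 and 0.105 m and z of blue_ball3 in the frame of blue_knob between -0.03 and -0.018 m and y of blue_ball3 in the frame of blue_knob between -0.025 and 0.025 m)) or ((x of blue_ball1 in the frame of blue_knob between 0.215 and 0.243 m and z of blue_ball1 in the frame of blue_knob between -0.04 and -0.029 m and y of blue_ball1 in the frame of blue_knob between -0.025 and 0.025 m) and (x of blue_ball3 in the frame of blue_knob between 0.215 and 0.243 m and z of blue_ball3 in the frame of blue_knob between -0.04 and -0.029 m and y of blue_ball3 in the frame of blue_knob between -0.025 and 0.025 m) and (x of blue_ball2 in the frame of blue_knob between 0.055 and 0.105 m and z of blue_ball2 in the frame of blue_knob between -0.03 and -0.018 m and y of blue_ball2 in the frame of blue_knob between -0.025 and 0.025 m)) or ((x of blue_ball2 in the frame of blue_knob between 0.215 and 0.243 m and z of blue_ball2 in the frame of blue_knob between -0.04 and -0.029 m and y of blue_ball2 in the frame of blue_knob between -0.025 and 0.025 m) and (x of blue_ball3 in the frame of blue_knob between 0.215 and 0.243 m and z of blue_ball3 in the frame of blue_knob between -0.04 and -0.029 m and y of blue_ball3 in the frame of blue_knob between -0.025 and 0.025 m) and (x of blue_ball1 in the frame of blue_knob between 0.055 and 0.105 m and z of blue_ball1 in the frame of blue_knob between -0.03 and -0.018 m and y of blue_ball1 in the frame of blue_knob between -0.025 and 0.025 m))) and angle between blue_knob's own x axis and vertical below 1.47 rad and linear speed of each of blue_ball1, blue_ball2, blue_ball3 below 0.02 m/s); the robot touches nothing.
It fails at once if the robot touches a steel ball (contact force between any of the fingers, the arm and blue_ball1 above 0.3 N or contact force between any of the fingers, the arm and blue_ball2 above 0.3 N or contact force between any of the fingers, the arm and blue_ball3 above 0.3 N).
It also fails if it takes over 42 s, if anything falls off the work surface, if the arm or the gripper's body presses on something with over 40 N, if the wrist force passes 120 N, or if a joint passes its speed limit or range.

ROBOT

A 6-joint arm with a two-finger parallel gripper is mounted at the origin on the work surface. World frame = base frame: x ahead of the robot, y to its left, z up, the work surface at z = 0. Lengths are in mm, angles in rad, forces in N, time in s.
With the tool pointing down it reaches from about 250 to 775 mm from the base axis. Payload 4 kg.
Tool frame: the origin (TCP) lies on the centre line of the jaws, within the pads' length; the fingertips stand env.tcp_to_tips ahead of it and the grasp point (between the pads) is the TCP (env.tcp_to_tips is the distance from the TCP to the fingertips, in mm); z points along the fingers, x is the direction in which the jaws open and shut, and the axes are right-handed (so a half turn about z gives the same grasp; the last joint's range is limited). The gripper opens to 94 mm and grips with 3 to 60 N. Pads are 16 mm wide; open, the fingers measure 119 mm over their backs; the gripper's body (75 mm by 177 mm) begins 78 mm behind the grasp point.
Start: joints at [-1.219, 0.087, 1.371, -0, 1.684, -0.103], TCP at [241.605, -494.111, 224.506] pointing down, gripper open.
Joint ranges: [-3.1, 3.1], [-0.76, 2.03], [0.27, 2.55], [-1.08, 4.22], [0.17, 2.65], [-2.57, 2.57]. Speed limits (rad/s): [2.79, 2.79, 3.14, 3.14, 3.14, 3.14].

INTERFACE

Orientations are given as a unit quaternion [w, x, y, z].
In Python, from rig import env gives the robot as it stands.
- The arm moves only by the shell command python3 -m crank 'ROWS' [FORCE]. ROWS is JSON, a list of rows, each a list of 7 numbers: the shift along the tool's x, y, z in units of 0.25 m (1.0 is 0.25 m), then the turn, a rotation vector about the tool's x, y, z in units of pi/2 rad (1.0 is pi/2 rad), then the opening in per cent of the stroke, from 0 (shut) to 100 (fully open). A call has 1 to 12 rows; each row shifts and turns the commanded pose from where the row before left it, along the tool's axes as they then stand; what a row does not reach is not made up. A row lasts 1/8 s, in which the tool goes at most 62.5 mm and 10.7 degrees, less where a joint would pass 70% of its speed; a pose out of reach is approached as far as the arm can. A call with a number of a shift or a turn outside -1 to 1 is refused whole. A call with a gripper value outside its range is refused whole. The fingers move at their own pace and stop on an object; FORCE is the grip in N (left out, the last holds). Time passes only in rows, so rows that do not move let the fingers close. It gives the time, the measured TCP pose, the force and the opening at its end, in the units of the state.
- env.get_state(): the state, without advancing time (a new reading comes with each control period).
- env.camera(name): name is "side" or "top"; returns the picture (384x512x3 uint8, red, green, blue); there is no depth.
- env.calibration(name): a dict with "fov_y" (degrees; the focal length in pixels is half the picture's height over the tangent of half this angle, whatever the lens; pixels are square), "cx", "cy" (the principal point, pixels), "distortion" ([k1, k2, p1, p2, k3] as OpenCV has them; the pictures are not rectified), "xyz" and "orientation" of the camera in the world. Camera axes: x right, y down, z forward; pixel columns grow to the right and rows downward; lengths in mm; the calibration is good to about 2 mm. A picture is of the moment at which its call begins. calibration takes no time and is no camera call.
- env.hand_in(): hands the job in, once; it reports no verdict.
The state is a dict: "clock": time; "joint_pos": joint angles; "qvel": joint speeds; "joint_efforts": joint torques, N m; "position": TCP position; "orientation": TCP orientation; "wrist_force": force on the tool from outside, world axes, zero at the start; "wrist_torque": the same for the moment, N m; "finger_gap": finger opening in mm.
Only numpy, scipy, OpenCV 4.12 (cv2) and the standard library are available. Lean on these libraries where they do the work, as an engineer would, in place of code of your own. Each camera call takes 0.05 s, during which the arm holds its last target. There are 200 camera calls.

## Working session

There is one attempt and no reset: what is moved stays moved. The work goes in short steps, Python scripts to look and compute and a shell command to move; the robot and the scene stay as the last step left them, time stands still between calls to the robot, and variables do not carry over. Pictures are saved under pics/ and viewed, about 8 in all and at most 12, crops included, and the job is handed in when it is done.

```bash
mkdir -p pics
python3 - <<'E'
from rig import env
import cv2,numpy as np
print(env.tcp_to_tips); s=env.get_state(); print(s['clock'],s['position'],s['orientation'],s['finger_gap'])
a=[]
for n in("top","side"):
    im=env.camera(n); cv2.imwrite(f'pics/{n}0.png',im[:,:,::-1]); print(n,env.calibration(n))
E
```

```text
19.0
0.0 [ 241.42149652 -493.605449    223.2901387 ] [-7.00974750e-04  8.48307563e-01 -5.29502617e-01 -8.75768259e-04] 93.84856746292114
top {'fov_y': 48.53133046760206, 'cx': 253.19280422720314, 'cy': 199.34282726128487, 'distortion': array([-0.15417954,  0.        ,  0.        ,  0.        ,  0.        ]), 'xyz': array([381.4772854 , -23.41642115, 959.95054245]), 'orientation': array([ 0.06370832, -0.70398011,  0.70541724, -0.05234284])}
side {'fov_y': 57.13460662625158, 'cx': 252.45096646503288, 'cy': 188.72102503021546, 'distortion': array([-0.00248812,  0.        ,  0.        ,  0.        ,  0.        ]), 'xyz': array([ 353.9864678 , -625.77248535,  472.24997816]), 'orientation': array([-0.50240232,  0.85458147, -0.11265976,  0.06775103])}
```

View pics/top0.png

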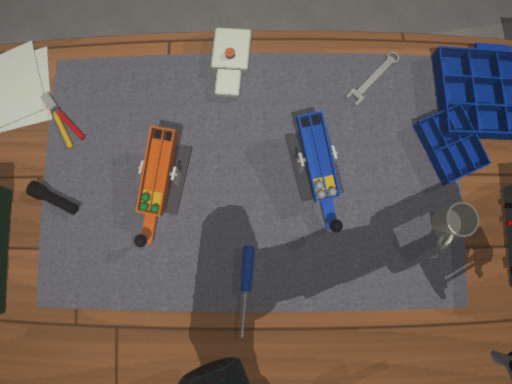

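View pics/side0.png

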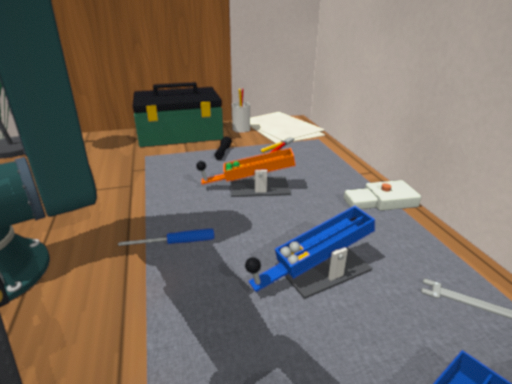

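The top view shows the blue tray with its knob near (335,225), pockets near (312,118), white axle lugs near (302,160) and (334,152), and three balls in the yellow channel. In the side view the knob is at about (253,265). I'll measure the knob position and tray heading from these.

```bash
cat > h.py <<'E'
import cv2,numpy as np
from scipy.spatial.transform import Rotation as R
from rig import env
def ray(n,p):
    c=env.calibration(n); f=192/np.tan(np.radians(c['fov_y']/2))
    K=np.array([[f,0,c['cx']],[0,f,c['cy']],[0,0,1]])
    u=cv2.undistortPoints(np.array([[p]],float),K,c['distortion'])[0,0]
    q=c['orientation']; d=R.from_quat([*q[1:],q[0]]).apply([*u,1]); return c['xyz'],d/np.linalg.norm(d)
def onz(n,p,z): o,d=ray(n,p); return o+d*(z-o[2])/d[2]
def tri(p,q):
    o,d=ray('top',p); a,e=ray('side',q)
    t=np.linalg.lstsq(np.c_[d,-e],a-o,rcond=None)[0]; x,y=o+d*t[0],a+e*t[1]
    return (x+y)/2,np.linalg.norm(x-y)
def blob(m,x0,y0,x1,y1):
    w=np.zeros(m.shape,np.uint8); w[y0:y1,x0:x1]=m[y0:y1,x0:x1]
    n,l,s,c=cv2.connectedComponentsWithStats(w); i=1+np.argmax(s[1:,4]); return c[i],s[i]
E
python3 - <<'E'
from h import *
t=cv2.imread('pics/top0.png');s=cv2.imread('pics/side0.png')
kt,a=blob((t.max(2)<45).astype(np.uint8),322,212,350,240); ks,b=blob((s.max(2)<45).astype(np.uint8),240,252,270,278)
print(kt,a,ks,b)
for m,bx in(((t.min(2)>140),(292,150,306,172)),((t.min(2)>140),(330,143,343,162))): print(blob(m.astype(np.uint8),*bx), )
h=cv2.cvtColor(t,cv2.COLOR_BGR2HSV); m=cv2.inRange(h,(100,130,50),(125,255,255)); m[:, :285]=0;m[:,350:]=0;m[:100]=0;m[240:]=0
print(cv2.minAreaRect(np.argwhere(m[:195]>0)[:,::-1].astype(np.float32)))
k,e=tri(kt,ks); print('knob',k,e, onz('top',kt,71))
L=[blob((t.min(2)>140).astype(np.uint8),*bx)[0] for bx in((292,150,306,172),(330,143,343,162))]
P=[onz('top',p,60) for p in L]; print(P); ax=(P[0]+P[1])/2
d=ax-k; print('dist',np.hypot(*d[:2]),'yaw',np.degrees(np.arctan2(d[1],d[0])), 'lug normal',np.degrees(np.arctan2(*(P[0]-P[1])[1::-1]))-90)
st=env.get_state(); q=st['orientation']; print(R.from_quat([*q[1:],q[0]]).as_matrix().round(3))
E
```

```text
[335.43478261 225.34782609] [331 220  11  11  69] [252.62820513 265.32692308] [246 259  14  14 156]
(array([301.275, 159.275]), array([299, 153,   6,  13,  40], dtype=int32))
(array([334.08510638, 151.57446809]), array([331, 145,   7,  14,  47], dtype=int32))
((318.0097351074219, 154.71218872070312), (85.6275634765625, 26.680038452148438), 77.90524291992188)
knob [ 474.10197899 -182.60618025   68.15685604] 1.8022506565070877 [ 472.9143975  -181.94238838   71.        ]
[array([ 618.87885563, -113.81937956,   60.        ]), array([ 636.29216271, -186.4293191 ,   60.        ])]
dist 156.8829607635018 yaw 11.94923703178052 lug normal 13.48597489979936
[[ 0.439 -0.898 -0.001]
 [-0.898 -0.439  0.002]
 [-0.002 -0.    -1.   ]]
```

```bash
python3 -m crank '[[0,0,0,0,0,0.0755,60],[0,0,0,0,0,0.0755,60],[-0.1126,-0.1305,0.032,0,0,0,60],[-0.1126,-0.1305,0.032,0,0,0,60],[-0.1126,-0.1305,0.032,0,0,0,60],[-0.1126,-0.1305,0.032,0,0,0,60],[-0.1126,-0.1305,0.032,0,0,0,60],[-0.1126,-0.1305,0.032,0,0,0,60],[-0.1126,-0.1305,0.032,0,0,0,60],[-0.1126,-0.1305,0.032,0,0,0,60],[-0.1126,-0.1305,0.032,0,0,0,60],[0,0,0,0,0,0,60]]' 20
python3 - <<'E'
from h import *
for n in("top","side"): cv2.imwrite(f'pics/{n}1.png',env.camera(n)[:,:,::-1])
st=env.get_state(); q=st['orientation']; M=R.from_quat([*q[1:],q[0]]).as_matrix();print(st['clock'],st['position'],M.round(3))
print('to knob, tool units',(M.T@(np.array([473.5,-182.3,70])-st['position'])/250).round(4))
E
```

```text
clock: 1.6
position: [474.0, -180.9, 151.0]
orientation: [0.0, 0.781, -0.624, -0.001]
wrist_force: [-0.6, 0.4, -0.5]
finger_gap: 56.3
1.7 [ 473.28107412 -183.25930431  152.02068509] [[ 0.217 -0.976 -0.001]
 [-0.976 -0.217 -0.   ]
 [-0.     0.001 -1.   ]]
to knob, tool units [-0.0035 -0.0021  0.3281]
```

View pics/side1.png

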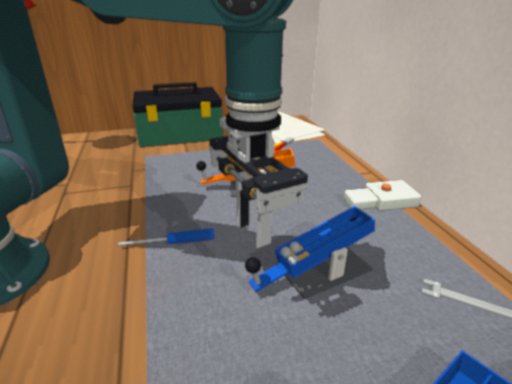

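The open fingers sit above the knob at (253,265), straddling it across the tray. I'll descend and close gently.

```bash
python3 -m crank '[[0,0,0.06,0,0,0,60],[0,0,0.07,0,0,0,60],[0,0,0.07,0,0,0,60],[0,0,0.07,0,0,0,60],[0,0,0.05,0,0,0,60],[0,0,0,0,0,0,60],[0,0,0,0,0,0,10],[0,0,0,0,0,0,10],[0,0,0,0,0,0,10],[0,0,0,0,0,0,10],[0,0,0,0,0,0,10],[0,0,0,0,0,0,10]]' 20
python3 - <<'E'
from h import *
im=env.camera('side')[130:330,150:400,::-1]; cv2.imwrite('pics/side2.png',cv2.resize(im,None,fx=3,fy=3))
E
```

```text
clock: 3.2
position: [473.9, -182.9, 73.1]
orientation: [-0.0, 0.78, -0.626, 0.0]
wrist_force: [-2.0, 3.5, 5.5]
finger_gap: 27.1
```

View pics/side2.png

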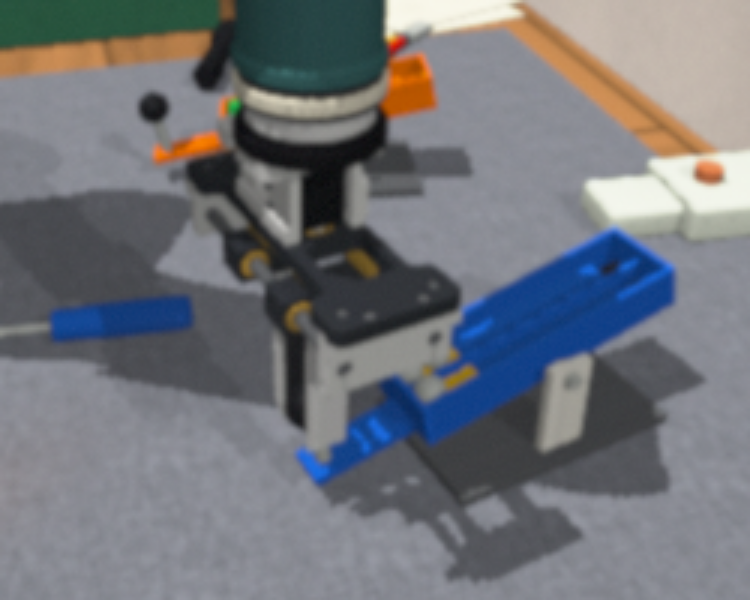

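The fingers stop on the knob (27.1 mm gap), with the tips just above the handle. Next I'll lift it along the arc, about 0.41 rad over 1.5 s.

```bash
python3 -m crank '[[0,-0.0026,-0.0212,0,0,0,10],[0,-0.0026,-0.0212,0,0,0,10],[0,-0.0026,-0.0212,0,0,0,10],[0,-0.0048,-0.0209,0,0,0,10],[0,-0.0048,-0.0209,0,0,0,10],[0,-0.0048,-0.0209,0,0,0,10],[0,-0.0069,-0.0202,0,0,0,10],[0,-0.0069,-0.0202,0,0,0,10],[0,-0.0069,-0.0202,0,0,0,10],[0,-0.0089,-0.0195,0,0,0,10],[0,-0.0089,-0.0195,0,0,0,10],[0,-0.0089,-0.0195,0,0,0,10]]' 20
python3 -m crank '[[0,0,0,0,0,0,10],[0,0,0,0,0,0,10],[0,0,0,0,0,0,10],[0,0,0,0,0,0,10],[0,0,0,0,0,0,10],[0,0,0,0,0,0,10],[0,0,0,0,0,0,10],[0,0,0,0,0,0,10],[0,0,0,0,0,0,10],[0,0,0,0,0,0,10],[0,0,0,0,0,0,10],[0,0,0,0,0,0,10]]'
python3 - <<'E'
from h import *
a=env.camera('side')[150:320,200:400,::-1]; b=env.camera('top')[95:240,280:360,::-1]
a=cv2.resize(a,(490,416),interpolation=2); b=cv2.resize(b,(230,416),interpolation=2); cv2.imwrite('pics/c3.png',np.hstack([a,b]))
E
```

```text
clock: 4.75
position: [490.5, -179.3, 134.1]
orientation: [-0.0, 0.78, -0.626, -0.0]
wrist_force: [-1.8, 4.0, -3.2]
finger_gap: 27.0
clock: 6.25
position: [491.0, -179.2, 134.9]
orientation: [-0.001, 0.78, -0.626, 0.0]
wrist_force: [-3.1, 5.4, -0.4]
finger_gap: 26.8
```

View pics/c3.png

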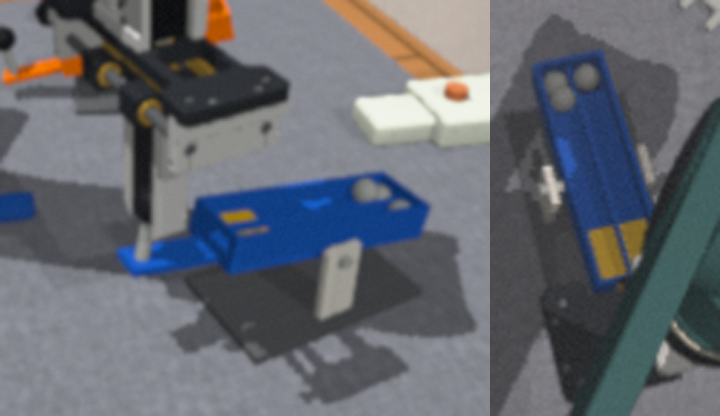

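Left lane: one ball at (553,80) and a second behind it at (562,97). Right lane: one ball at (586,77), which looks sunk in the side view. I'll check this by projecting where the pocketed and on-deck balls should appear.

Run:
```python
from h import *
th=0.2; yaw=np.radians(12.5)
A=np.array([627.0,-149.6,60.])
Rm=R.from_euler('z',yaw)*R.from_euler('y',th)   # +: knob up
def W(p): return A+Rm.apply(np.array(p)-[150,0,-45])
def proj(n,P):
    c=env.calibration(n); f=192/np.tan(np.radians(c['fov_y']/2)); q=c['orientation']
    K=np.array([[f,0,c['cx']],[0,f,c['cy']],[0,0,1]]); r=R.from_quat([*q[1:],q[0]]).inv()
    return cv2.projectPoints(np.array([P],float),r.as_rotvec(),-r.apply(c['xyz']),K,c['distortion'])[0][0,0]
print('knob model',W([0,0,0]))
for nm,p in (('+pocket',(229,12.5,-33)),('-pocket',(229,-12.5,-33)),('-deck edge',(213,-12.5,-25)),('+behind',(211,12.5,-25)),('rim+',(240,23.5,-19)),('rim-',(240,-23.5,-19))):
    t=proj('top',W(p)); s=proj('side',W(p))
    print(nm,'topcrop',490+(t[0]-280)*230/80,(t[1]-95)*416/145,'sidecrop',(s-[200,150])*[2.45,416/170])
im=env.camera('top')[95:155,288:330,::-1]; im2=env.camera('side')[205:265,330:390,::-1]
cv2.imwrite('pics/c4.png',np.hstack([cv2.resize(im,(420,600),interpolation=2),cv2.resize(im2,(380,600)[:1]+(600,),interpolation=2)]))
```

```text
knob model [ 492.20294035 -179.48378866  133.90339562]
+pocket topcrop 556.2381578858417 81.92592098321882 sidecrop [376.38043712 195.60638744]
-pocket topcrop 587.3821561340928 75.37476434371224 sidecrop [397.84653097 211.94330647]
-deck edge topcrop 593.6736539373189 87.45675748735758 sidecrop [386.38405547 205.61038132]
+behind topcrop 562.7671556126526 96.33008550637732 sidecrop [363.07664975 189.43490075]
rim+ topcrop 539.5591919655116 63.5135367267444 sidecrop [381.84629439 172.93346151]
rim- topcrop 598.6276437992947 51.174108486593795 sidecrop [423.00290761 202.82461062]
```

View pics/c4.png

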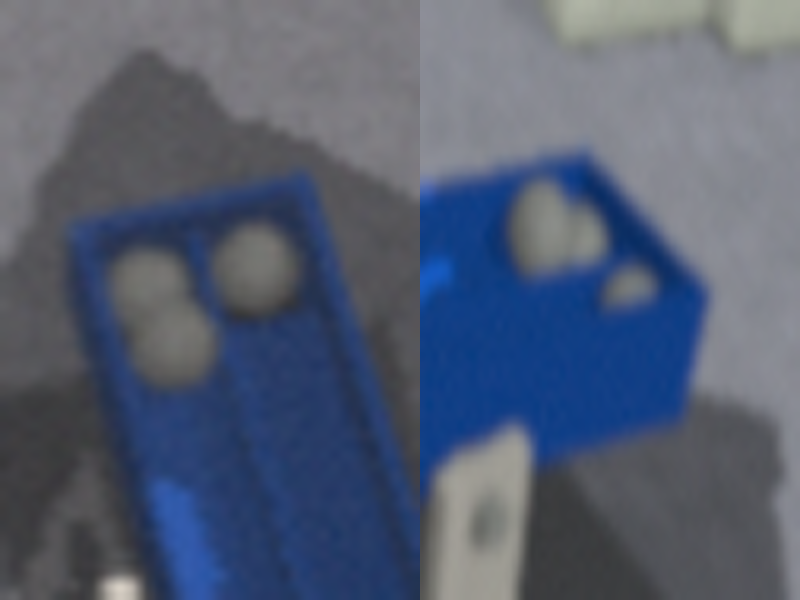

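All three balls match the model: one in each pocket, the spare behind the left one. I'll lower the knob along the same arc.

```bash
python3 -m crank '[[0,0.0089,0.0195,0,0,0,10],[0,0.0089,0.0195,0,0,0,10],[0,0.0089,0.0195,0,0,0,10],[0,0.0069,0.0202,0,0,0,10],[0,0.0069,0.0202,0,0,0,10],[0,0.0069,0.0202,0,0,0,10],[0,0.0048,0.0209,0,0,0,10],[0,0.0048,0.0209,0,0,0,10],[0,0.0048,0.0209,0,0,0,10],[0,0.0026,0.0212,0,0,0,10],[0,0.0026,0.0212,0,0,0,10],[0,0.0026,0.0212,0,0,0,10]]'
python3 -m crank '[[0,0,0,0,0,0,10],[0,0,0,0,0,0,10],[0,0,0,0,0,0,10],[0,0,0,0,0,0,10],[0,0,0,0,0,0,60],[0,0,0,0,0,0,60],[0,0,0,0,0,0,60],[0,0,0,0,0,0,60],[0,0,-0.04,0,0,0,60],[0,0,-0.08,0,0,0,60],[0,0,-0.08,0,0,0,60],[0,0,-0.08,0,0,0,60]]'
python3 -m crank '[[0,0.05,-0.1,0,0,0,60],[0,0.15,-0.1,0,0,0,60],[0,0.2,0,0,0,0,60],[0,0.2,0,0,0,0,60],[0,0,0,0,0,0,60],[0,0,0,0,0,0,60],[0,0,0,0,0,0,60]]'
python3 - <<'E'
from h import *
a=env.camera('side')[180:320,220:400,::-1]; b=env.camera('top')[95:240,280:360,::-1]
a=cv2.resize(a,(490,416),interpolation=2); b=cv2.resize(b,(230,416),interpolation=2); cv2.imwrite('pics/c5.png',np.hstack([a,b]))
E
```

```text
clock: 7.95
position: [474.8, -182.8, 74.2]
orientation: [-0.001, 0.78, -0.626, 0.001]
wrist_force: [-1.5, 7.3, 2.6]
finger_gap: 27.0
clock: 9.45
position: [473.8, -183.5, 143.9]
orientation: [-0.0, 0.78, -0.626, 0.001]
wrist_force: [-0.7, 0.1, 0.2]
finger_gap: 56.5
clock: 10.32
position: [328.1, -215.6, 192.7]
orientation: [-0.0, 0.78, -0.626, 0.0]
wrist_force: [0.2, 0.7, -0.7]
finger_gap: 56.1
```

View pics/c5.png

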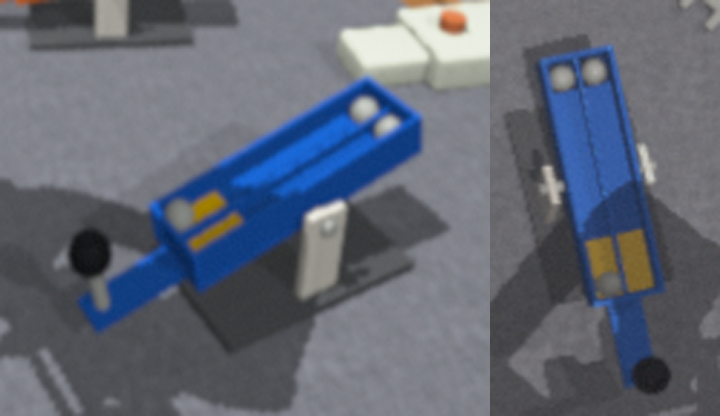

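Each pocket holds a ball, at (563,77) and (595,72) in the top crop. The spare is at the bottom of the yellow channel (608,283), the knob is down, and the gripper is clear. Handing in.

```bash
python3 -m crank '[[0,0,0,0,0,0,60],[0,0,0,0,0,0,60],[0,0,0,0,0,0,60],[0,0,0,0,0,0,60]]'; python3 -c "
from rig import env
print(env.hand_in())"
```

```text
clock: 10.92
position: [327.2, -215.7, 192.5]
orientation: [0.0, 0.78, -0.626, 0.0]
wrist_force: [-0.0, -0.0, -1.2]
finger_gap: 56.2
the job is handed in; nothing more can be done
None
```

I pinched the blue board's black knob and lifted it to about 0.2 rad knob-up, and one ball ran into each pocket. I then lowered the knob to its start position, let go and backed away. I handed the job in at about 11 s of the 42 s allowed; no verdict was reported.

- **Tipped up:** both camera views matched the predicted positions for one ball in each pocket, with the spare waiting behind one of them.
- **After release:** the final pictures show both pockets filled, the spare in the yellow channel, the knob down, and the gripper clear with wrist force near zero.
- **Not measured:** I did not measure the final board angle or that the balls were still. I judged both by eye from single pictures, then waited about 0.5 s before handing in.

No check failed or disagreed.

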